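# Push a jammed filter cartridge out of its barrel

## Robot

A 6-joint arm with a two-finger parallel gripper is mounted at the origin on the work surface; the furniture and walls round the work are solid. World frame = base frame: x ahead of the robot, y to its left, z up, the work surface at z = 0. Lengths are in m, angles in rad, forces in N, time in s.
With the tool pointing down it reaches from about 0.4 to 0.925 m from the base axis. Payload 12.5 kg.
Tool frame: the origin (TCP) lies midway between the tips of the shut fingers; the grasp point (between the pads) lies 19 mm behind it; z points along the fingers, y is the line along which they close (so a half turn about z gives the same grasp; the last joint's range is limited). The gripper opens to 95 mm and grips with 3 to 60 N. Pads are 20 mm wide; open, the fingers measure 119 mm over their backs; the gripper's body (75 mm by 180 mm) begins 59 mm behind the grasp point.
Start: joints at [1.048, 0.491, 1.559, -0, 1.092, -0.106], TCP at [0.253, 0.572, 0.215] pointing down, gripper open.
Joint ranges: [-3.1, 3.1], [-0.84, 2.19], [0.05, 2.79], [-1.13, 4.28], [0.06, 2.93], [-2.69, 2.69]. Speed limits (rad/s): [2.22, 2.22, 2.79, 3.14, 3.14, 3.14].

## Interface

Orientations are given as a rotation vector (axis times angle).
In Python, from plant import sensors, vision, hand_in, finder gives the robot as it stands. The module is installed in compiled form; this text tells all that it offers.
- The arm moves only by the tool servo_tool, never from a script. Its argument "increments" is text: rows parted by semicolons, each of 5 numbers parted by spaces: the finger opening in mm, from 0 to 95.1, then the shift along the tool's x, y, z in units of 25 mm (1.0 is 25 mm), then the turn about the tool's z in units of 5 degrees (1.0 is 5 degrees). A call has 1 to 12 rows; each row shifts and turns the commanded pose from where the row before left it, along the tool's axes as they then stand; what a row does not reach is not made up. A row lasts 1/12 s, in which the tool goes at most 41.7 mm and 7.16 degrees, less where a joint would pass 70% of its speed; a pose out of reach is approached as far as the arm can. A call is refused whole if a number of a shift passes 1 or a number of a turn 1, either way. A call with a gripper value outside its range is refused whole. The fingers move at their own pace and stop on an object; "grip_force" is the grip in N (left out, the last holds). Time passes only in rows, so rows that do not move let the fingers close. It gives the time, the measured TCP pose, the force, the opening and the grip force at its end, in the units of the state.
- sensors.sense(): the state, without advancing time (a new reading comes with each control period).
- vision.grab_frame(name): name is "scene" or "top" or "wrist"; returns the picture (480x640x3 uint8, blue, green, red); there is no depth.
- vision.calibration(name): a dict with "mtx" (3x3 intrinsics, pixels), "k1" (the pictures are not rectified: a ray, as slopes to the right and down, at radius r is drawn at 1 + k1 r^2 times it, then the intrinsics apply), "origin" and "rotation" of the camera in the world; the wrist camera has in their place "tool_from_camera" (4x4, takes a point from camera to tool coordinates, whose origin is the TCP and whose axes are the flange's). Camera axes: x right, y up, looking along -z (the intrinsics and any distortion apply to the point x, -y, -z); pixel columns grow to the right and rows downward; lengths in m; the calibration is good to about 2 mm. A picture is of the moment at which its call begins: read the wrist's pose just before it. calibration takes no time and is no camera call.
- hand_in(): hands the job in; it is judged then, once.
Trained networks look in the newest picture that a camera, given by its name, has taken for a name from the list of things; names that differ only in an ending like _2 or _b are one class to them, and where a whole thing is asked for, a point or a joint stands for the part that bears it (a point fixed in the world has none). Each returns a list of dicts, best first, with "confidence" (0 to 1); they miss things now and then, are a little off and sometimes report something else, mostly with a low value. They report only what shows in the picture. A call takes as long as a camera call.
- finder.search_frame(camera, target): "position" ([x, y, z] in m, in the coordinates of the camera as it stood for that picture, good to about 4 mm: the middle of the surface that is visible of it).
- finder.place_of(camera, target): "position" ([x, y, z] in m, in the coordinates of the camera as it stood for that picture, good to about 4 mm: a listed point, or the origin of a listed thing).
The state is a dict: "time": time; "joint_pos": joint angles; "qvel": joint speeds; "joint_torque": joint torques, N m; "position": TCP position; "ee_rot": TCP orientation; "wrist_force": force on the tool from outside, world axes, zero at the start; "torque": the same for the moment, N m; "grip_width": finger opening in m; "grip_force": force on a finger pad.
Only numpy, scipy, OpenCV 4.12 (cv2) and the standard library are available. Lean on these libraries where they do the work, as an engineer would, in place of code of your own. Each camera call takes 0.05 s, during which the arm holds its last target. There are 200 camera calls.

## Task

A spent filter cartridge is jammed in the lower end of the clear barrel on the grey stand. Tip the leaning barrel upright to its stop, push the cartridge right out with the red-handled push rod so that it drops into the white tray below, and stand the rod back in its holder with its flange down on the rim. Leave the barrel upright, and leave the tray and the other things on the bench where they are.

Things in the scene. Friction and masses are not known exactly. Their poses are not given: they have to be found in the camera images.
- stand: grey ejector stand, fixed to the bench. Origin on the bench straight below the barrel's pivot; z up, x toward its column. Column and base (140 mm wide, up to 123 mm high) lie 65 to 145 mm along +x; two arms (10 mm thick, top edge 120 mm above the bench, centred 34 mm either side) reach from it to the pivot
- barrel_pivot (a point): the barrel's pivot, 110 mm above the bench, on the barrel's axis; the pivot runs along the stand's y. At the start the lowest point of the mouth's rim lies about 68 mm to the stand's -x of the pivot, 141 mm above the bench. Lift the rim along its arc about the pivot: a level push there mostly jams by friction
- barrel (a joint): tilt of the barrel about its pivot, rad: 0 = leaning 45 degrees, its mouth away from the column (to the stand's -x), as at the start; 0.785 = upright, against a hard stop. Friction (about 0.08 N m) holds it where it is left; pushing the upper end toward the column (stand's +x) raises it.
- barrel_mouth (a point): centre of the barrel's upper mouth, 70 mm along the barrel's axis from the pivot; its z points out along the barrel's axis. Clear plastic tube 95 mm long, open at both ends, outside diameter 38 mm, bore 30 mm; the mouth flares to 52 mm outside, 44 mm inside. 180 mm above the bench when upright
- barrel_outlet (a point): centre of the barrel's lower end, 25 mm from the pivot along the axis; 85 mm above the bench when upright. Two ribs and a sprung steel clip in the lowest 30 mm of the bore narrow it to 25 mm or a little less and grip the cartridge; once it is out the gap is at least 23 mm
- cartridge_mid (a point): middle of the spent cartridge, orange cylinder with two white bands, 25 mm diameter, 60 mm long, its z along its length; at the start its lower end is 5 mm inside the barrel's outlet. About 8 to 18 N moves it; it drops free when the rod's tip is some 90 mm or more below the mouth
- tray: loose milky-white open tray, 159 x 104 mm, 30 mm high, on the bench under the barrel; origin at the centre of its underside, its x along the 159 mm side. Inside about 150 x 94 mm, floor 2 mm thick
- rod: push rod, standing in its holder. Origin at the centre of the underside of its black flange (56 mm diameter, 6 mm thick); z runs up the handle. Above the flange a red handle 24 mm diameter, 46 mm long; below it a steel shaft 14 mm diameter, 110 mm long. With the flange down on the barrel's mouth the tip stands 15 mm out of the outlet
- rod_grip (a point): middle of the red handle, 30 mm above the flange's underside
- rod_tip (a point): lower end of the shaft, 110 mm below the flange's underside
- holder_mouth (a point): centre of the upper rim of the rod's holder, 120 mm above the bench: upright aluminium tube, bore 22 mm, rim flared to 42 mm outside (about 34 mm inside), on a round grey foot 72 mm in diameter, fixed to the bench. The rod's flange rests on this rim
- tip_box: blue pipette tip box with clear lid, 88 x 122 x 80 mm, bystander; origin at the centre of its underside
- dye_bottle: amber dropper bottle, 34 mm diameter, 62 mm high, bystander; origin at the centre of its underside
- water_bottle: small white bottle, 48 mm diameter, 105 mm high, bystander; origin at the centre of its underside

How it is judged:
On the way, in this order (a step that is already met when the one before it is completed fails the run):
1. the barrel stands upright at its stop with the cartridge still jammed in it (value of joint barrel above 0.72 rad and distance between cartridge_mid and barrel_mouth below 0.075 m), for 0.2 s.
2. the rod's tip is 25 mm or more inside the upright barrel, above the jammed cartridge (value of joint barrel above 0.68 rad and z of rod_tip in the frame of barrel_mouth below -0.025 m and horizontal distance between rod_tip and barrel_mouth below 0.016 m and distance between cartridge_mid and barrel_mouth below 0.085 m), for 0.05 s.
3. the rod's tip has gone right down the barrel and the cartridge has dropped out (z of rod_tip in the frame of barrel_mouth below -0.08 m and horizontal distance between rod_tip and barrel_mouth below 0.016 m and height (world z) of cartridge_mid below 0.045 m), for 0.05 s.
At the end, for the whole second after the job is handed in: the cartridge is in the tray (its middle within the tray's inner walls and below 45 mm); the rod stands at rest in its holder, flange on the rim (within 10 mm, within 0.1 rad of upright); the barrel is within 0.1 rad of upright (x of cartridge_mid in the frame of tray between -0.075 and 0.075 m and y of cartridge_mid in the frame of tray between -0.047 and 0.047 m and height (world z) of cartridge_mid below 0.045 m and linear speed of rod below 0.02 m/s and distance between rod and holder_mouth below 0.01 m and angle between rod's own z axis and vertical below 0.1 rad and value of joint barrel above 0.68 rad); the robot touches nothing.
It fails at once if the tray is shifted by more than 30 mm (distance of tray from where it was at the start of the episode above 0.03 m).
It fails at once if a bystander (tip box, dye bottle, water bottle) is shifted by more than 30 mm or knocked over (distance of any of tip_box, dye_bottle, water_bottle from where it was at the start of the episode above 0.03 m or angle between any of tip_box, dye_bottle, water_bottle's own z axis and vertical above 0.5 rad).
It also fails if it takes over 67 s, if anything falls off the work surface, if the arm or the gripper's body presses on something with over 40 N, if the wrist force passes 120 N, or if a joint passes its speed limit or range.

## Working session

There is one attempt and no reset: what is moved stays moved. The work goes in short steps, Python scripts to look and compute and a tool call to move; the robot and the scene stay as the last step left them, time stands still between calls to the robot, and variables do not carry over. Pictures are saved under pics/ and viewed, at most 10 in all, crops included, and the job is handed in when it is done.

Besides the shell and the picture viewer there is one more tool, called after "Request:" as name(argument=value, ...) on one line, values as JSON. servo_tool: Moves the arm, as the interface text tells. Its arguments: {"type":"object","properties":{"increments":{"type":"string"},"grip_force":{"type":"number"}},"required":["increments"]}

```bash
mkdir -p pics; cat > h.py <<'E'
import numpy as np,cv2
from plant import sensors,vision,finder
from scipy.spatial.transform import Rotation as R
def look(cam,names,pic=None):
    s=sensors.sense(); im=vision.grab_frame(cam); c=vision.calibration(cam)
    if pic: cv2.imwrite('pics/'+pic,im)
    for n in names:
        for d in finder.place_of(cam,n)[:2]:
            p=np.array(d['position'])
            if cam=='wrist':
                T=np.array(c['tool_from_camera']); w=np.array(s['position'])+R.from_rotvec(s['ee_rot']).apply((T@[*p,1])[:3])
            else: w=np.array(c['origin'])+np.array(c['rotation'])@p
            print(cam,n,round(d['confidence'],2),w.round(4))
E
python3 - <<'E'
from h import *
s=sensors.sense(); print(s); print(R.from_rotvec(s['ee_rot']).as_matrix().round(3))
N=['stand','barrel_pivot','barrel_mouth','barrel_outlet','cartridge_mid','tray','rod','rod_grip','holder_mouth','tip_box','dye_bottle','water_bottle']
look('scene',N,'s0.png'); look('top',N,'t0.png')
print(sensors.sense()['time'])
E
```

```text
{'time': 0.0, 'joint_pos': array([ 1.04840226e+00,  4.91541460e-01,  1.55945965e+00,  3.63034685e-06,
        1.09165576e+00, -1.05564333e-01]), 'qvel': array([ 0.00175073, -0.00258676, -0.00013734,  0.00076078, -0.000128  ,
        0.00043058]), 'joint_torque': array([-6.23500637e-04, -6.12625122e+01, -2.58183521e+01,  6.92400662e-02,
        4.82576201e-02, -1.35636601e-04]), 'position': array([0.25287873, 0.57129737, 0.21406947]), 'ee_rot': array([-6.49958687e-01, -3.07328347e+00,  1.58821044e-03]), 'wrist_force': array([ 0.50834528,  0.70292481, -0.40592612]), 'torque': array([ 0.01065666, -0.01163057, -0.01872948]), 'grip_force': 0.0, 'grip_width': 0.09504359224244463}
[[-0.914  0.405 -0.001]
 [ 0.405  0.914 -0.001]
 [ 0.    -0.001 -1.   ]]
scene stand 0.67 [0.9604 0.6421 2.0602]
scene barrel_pivot 0.89 [0.8117 0.4933 1.9115]
scene barrel_mouth 0.85 [0.7427 0.4244 1.8426]
scene barrel_outlet 0.85 [0.8395 0.5212 1.9394]
scene rod 0.71 [0.6202 0.3019 1.7201]
scene rod_grip 0.81 [0.599  0.2807 1.6988]
scene rod_grip 0.71 [0.6167 0.2984 1.7165]
scene holder_mouth 0.64 [0.6232 0.3048 1.723 ]
scene dye_bottle 0.72 [0.7288 0.4104 1.8286]
scene water_bottle 0.66 [1.0672 0.7489 2.167 ]
scene water_bottle 0.21 [0.6215 0.3031 1.7213]
top stand 0.62 [2.5649 2.2311 3.6992]
top barrel_pivot 0.96 [2.3903 2.0565 3.5246]
top barrel_mouth 0.68 [2.3061 1.9723 3.4403]
top barrel_outlet 0.94 [2.4218 2.0881 3.5561]
top tray 0.94 [2.5653 2.2316 3.6996]
top tray 0.42 [2.563  2.2293 3.6973]
top rod 0.74 [2.3411 2.0074 3.4754]
top rod 0.52 [2.586  2.2523 3.7203]
top rod_grip 0.84 [2.2914 1.9577 3.4257]
top rod_grip 0.54 [2.5632 2.2295 3.6975]
top holder_mouth 0.58 [2.3371 2.0034 3.4714]
top tip_box 0.73 [2.5867 2.253  3.721 ]
top dye_bottle 0.66 [2.5358 2.2021 3.6701]
top dye_bottle 0.32 [2.4218 2.0881 3.5561]
top water_bottle 0.97 [2.5999 2.2662 3.7342]
top water_bottle 0.31 [2.5621 2.2283 3.6964]
1.3
```

The camera rotation is a rotation vector, so I'll fix that and rerun.

```bash
sed -i "s/np.array(c\['rotation'\])@p/R.from_rotvec(np.ravel(c['rotation'])).apply(p) if np.size(c['rotation'])==3 else np.array(c['origin'])+np.array(c['rotation'])@p/" h.py
python3 - <<'E'
from h import *
print(vision.calibration('scene'),vision.calibration('top'))
N=['stand','barrel_pivot','barrel_mouth','barrel_outlet','tray','rod','rod_grip','holder_mouth','tip_box','dye_bottle','water_bottle']
look('scene',N[:8]); look('top',N)
print(sensors.sense()['time'])
E
```

```text
{'mtx': array([[568.89571706,   0.        , 323.52684733],
       [  0.        , 568.89571706, 238.21769982],
       [  0.        ,   0.        ,   1.        ]]), 'k1': 0.04798590416972147, 'origin': array([-0.27387674, -0.59219703,  0.82593725]), 'rotation': array([ 0.86630161, -0.45969869, -0.87368708])} {'mtx': array([[603.76241951,   0.        , 318.82738463],
       [  0.        , 603.76241951, 248.85001609],
       [  0.        ,   0.        ,   1.        ]]), 'k1': 0.05559225718072297, 'origin': array([ 0.28587307, -0.04785215,  1.42016979]), 'rotation': array([ 0.12179333, -0.11248613, -1.58157661])}
scene barrel_pivot 0.9 [ 0.551  -0.0441  0.1119]
scene barrel_mouth 0.76 [0.5458 0.0068 0.16  ]
scene barrel_outlet 0.88 [ 0.556 -0.058  0.092]
scene barrel_outlet 0.32 [ 0.6004 -0.3022  0.0017]
scene tray 0.91 [ 0.5418 -0.037  -0.0031]
scene rod 0.67 [0.4751 0.2136 0.1202]
scene rod 0.46 [ 0.5524 -0.0411  0.1063]
scene rod_grip 0.66 [0.4751 0.2115 0.1469]
scene rod_grip 0.57 [ 0.4703 -0.3088  0.003 ]
top stand 0.87 [ 0.552  -0.04   -0.0022]
top stand 0.68 [ 0.4642 -0.3134  0.0012]
top barrel_pivot 0.86 [ 0.5544 -0.0407  0.1111]
top barrel_pivot 0.51 [ 0.5524 -0.0408 -0.0024]
top barrel_mouth 0.96 [0.5488 0.0051 0.1582]
top barrel_outlet 0.81 [ 0.5575 -0.0562  0.0915]
top tray 0.56 [ 0.5389 -0.035   0.0007]
top rod 0.79 [0.4741 0.2154 0.1176]
top rod 0.19 [0.5476 0.0074 0.157 ]
top rod_grip 0.9 [0.4754 0.216  0.1465]
top holder_mouth 0.72 [0.4736 0.2142 0.1221]
top tip_box 0.59 [ 0.4643 -0.3176 -0.0028]
top dye_bottle 0.64 [ 0.4288  0.117  -0.0023]
top water_bottle 0.64 [ 0.5962 -0.2957 -0.0016]
2.35
```

View pics/s0.png

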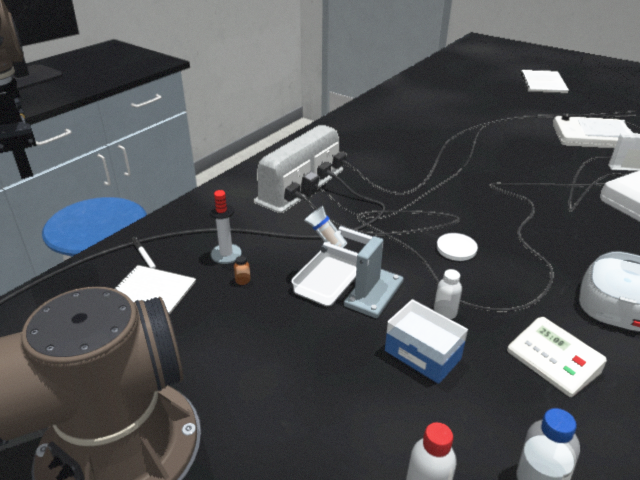

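View pics/t0.png

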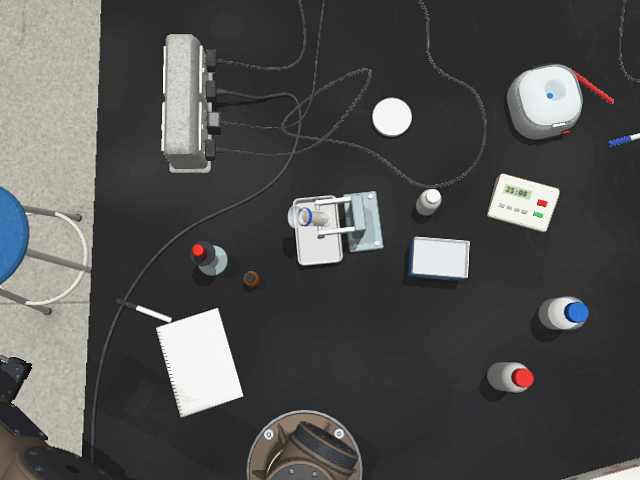

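The scene shows the stand column on the world −y side with the barrel leaning to +y. The rod is at pixel (221,215) in scene and (203,255) in top. The two cameras agree to a few mm, and the heights match the spec: pivot 0.111, mouth 0.159, holder 0.120. Next I'll align the tool's y with the pivot axis and move over the mouth.

Request:
servo_tool(increments="95 0 0 -0.12 0.96;95 0 0 -0.12 0.96;95 0 0 -0.12 0.96;95 0 0 -0.12 0.96;95 0 0 -0.12 0.96;95 0 0 -0.12 0.96;95 0 0 -0.12 0.96;95 0 0 -0.12 0.96;95 0 0 -0.12 0.96;95 0 0 -0.12 0.96;95 0 0 -0.12 0.96;95 0 0 -0.12 0.96", grip_force=8)

```text
time: 3.35
position: [0.253, 0.5715, 0.2508]
ee_rot: [2.055, 2.376, 0.0]
wrist_force: [-0.1, 0.4, 0.9]
grip_width: 0.0948
grip_force: 0.0
```

Request:
servo_tool(increments="95 -1 0.35 0 0;95 -1 0.35 0 0;95 -1 0.35 0 0;95 -1 0.35 0 0;95 -1 0.35 0 0;95 -1 0.35 0 0;95 -1 0.35 0 0;95 -1 0.35 0 0;95 -1 0.35 0 0;95 -1 0.35 0 0;95 -1 0.35 0 0;95 -1 0.35 0 0")

```text
time: 4.35
position: [0.4017, 0.2892, 0.2508]
ee_rot: [2.05, 2.38, 0.001]
wrist_force: [0.2, 0.3, 0.5]
grip_width: 0.0951
grip_force: 0.0
```

Request:
servo_tool(increments="95 -1 0.35 0 0;95 -1 0.35 0 0;95 -1 0.35 0 0;95 -1 0.35 0 0;95 -1 0.35 0 0;95 -1 0.35 0 0;95 -1 0.35 0 0;95 -1 0.35 0 0;95 -1 0.35 0 0;95 0 0.35 0 0;95 0 0.35 0 0;95 0 0 0 0")

```text
time: 5.35
position: [0.531, 0.0825, 0.2505]
ee_rot: [2.051, 2.38, 0.001]
wrist_force: [-0.2, 0.3, -0.6]
grip_width: 0.095
grip_force: 0.0
```

```bash
cat >> h.py <<'E'
def to(target,yaw=None):
    "units along the tool axes to a world target"
    s=sensors.sense(); M=R.from_rotvec(s['ee_rot']).as_matrix()
    print('t',round(s['time'],2),'pos',s['position'].round(4),'y-axis deg',np.degrees(np.arctan2(M[1,1],M[0,1])).round(2),'F',s['wrist_force'].round(1),'w',round(s['grip_width'],4),'gf',round(s['grip_force'],1))
    print('units',(M.T@(np.array(target)-s['position'])/.025).round(2))
E
python3 - <<'E'
from h import *
to([.5473,.006,.25])
look('wrist',['barrel_pivot','barrel_mouth','barrel_outlet','cartridge_mid','stand'],'w1.png')
E
```

```text
t 5.35 pos [0.531  0.0825 0.2505] y-axis deg 8.49 F [-0.2  0.3 -0.6] w 0.095 gf 0.0
units [-3.12  0.19  0.02]
wrist barrel_pivot 0.89 [ 0.5503 -0.0406  0.1089]
wrist barrel_mouth 0.64 [0.5481 0.0089 0.1644]
wrist barrel_outlet 0.56 [ 0.5519 -0.0529  0.0971]
wrist stand 0.92 [ 0.5529 -0.0365  0.0024]
```

View pics/w1.png

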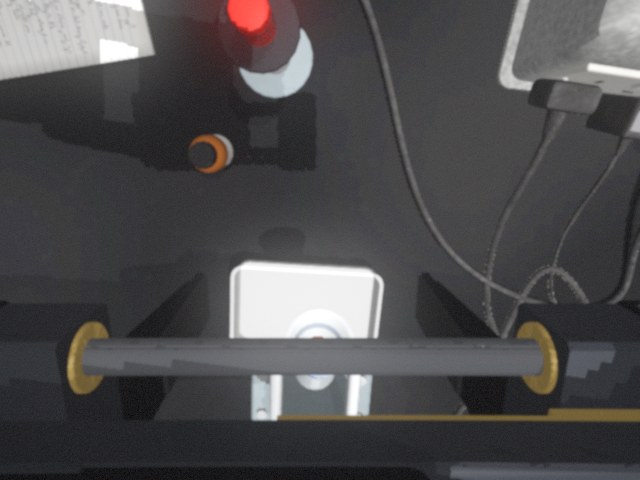

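The wrist view shows the stand arms running vertically and symmetric in the image (about x 260 and 360), so the yaw is aligned. The barrel mouth is at about (320,355). The finders agree, so I'll go down over the rim and grip it lightly across the pivot axis.

Request:
servo_tool(increments="95 -0.8 0.05 0 0;95 -0.8 0.05 0 0;95 -0.8 0.05 0 0;95 -0.7 0.05 0 0;95 0 0 0.8 0;95 0 0 0.8 0;95 0 0 0.8 0;95 0 0 0.8 0;95 0 0 0.8 0;95 0 0 0.42 0;95 0 0 0 0;95 0 0 0 0")

```text
time: 6.65
position: [0.5463, 0.0064, 0.1404]
ee_rot: [-2.05, -2.38, 0.0]
wrist_force: [1.0, -0.3, -0.6]
grip_width: 0.0951
grip_force: 0.0
```

Request:
servo_tool(increments="60 0 0 0 0;60 0 0 0 0;60 0 0 0 0;45 0 0 0 0;45 0 0 0 0;45 0 0 0 0;45 0 0 0 0;45 0 0 0 0", grip_force=8)

```text
time: 7.32
position: [0.5474, 0.0062, 0.1404]
ee_rot: [2.049, 2.378, 0.003]
wrist_force: [4.6, 0.9, -0.1]
grip_width: 0.0511
grip_force: 8.0
```

Request:
servo_tool(increments="45 -0.18 0.02 -0.164 0;45 -0.194 0.02 -0.148 0;45 -0.206 0 -0.132 0;45 -0.216 0 -0.112 0;45 -0.228 0 -0.096 0;45 -0.232 0 -0.072 0;45 -0.236 0 -0.052 0;45 -0.244 0 -0.032 0;45 -0.244 0 -0.012 0;45 0 0 0 0;45 0 0 0 0")

```text
time: 8.23
position: [0.5532, -0.0436, 0.1604]
ee_rot: [-2.049, -2.378, 0.004]
wrist_force: [-8.1, -2.2, 1.3]
grip_width: 0.0504
grip_force: 8.0
```

```bash
python3 - <<'E'
from h import *
to([.552,-.042,.161])
for c in('top','scene'): look(c,['barrel_pivot','barrel_mouth','barrel_outlet','rod_grip','holder_mouth'],c+'2.png')
E
```

```text
t 8.23 pos [ 0.5532 -0.0436  0.1604] y-axis deg 8.51 F [-8.1 -2.2  1.3] w 0.0504 gf 8.0
units [ 0.07 -0.04 -0.03]
top rod_grip 0.97 [0.4712 0.2128 0.1479]
top holder_mouth 0.88 [0.4727 0.2135 0.1219]
scene barrel_pivot 0.72 [ 0.554  -0.0412  0.1103]
scene barrel_mouth 0.98 [ 0.552  -0.0445  0.1821]
scene barrel_outlet 0.67 [ 0.5558 -0.041   0.0848]
scene rod_grip 0.55 [0.4721 0.2124 0.1485]
scene holder_mouth 0.71 [0.4725 0.2099 0.1183]
```

Request:
servo_tool(increments="45 -0.06 -0.02 0 0;45 -0.06 0 0 0;45 0 0 0 0")

```text
time: 9.08
position: [0.5533, -0.0454, 0.1603]
ee_rot: [-2.049, -2.377, 0.001]
wrist_force: [-6.8, 5.9, 1.1]
grip_width: 0.0505
grip_force: 8.0
```

The y force rose on over-push, so the barrel is at its stop. Its axis is at about (0.5525, −0.0445). I'll release it and go to the rod, stopping short for a wrist look.

Request:
servo_tool(increments="60 0 0 0 0;75 0 0 0 0;95 0 0 0 0;95 0 0 0 0;95 0 0 0 0;95 0 0 -0.8 0;95 0 0 -1 0;95 0 0 -1 0;95 0 0 -0.8 0")

```text
time: 9.83
position: [0.5548, -0.0458, 0.2524]
ee_rot: [2.05, 2.379, 0.001]
wrist_force: [-0.7, 0.5, 0.3]
grip_width: 0.0945
grip_force: 0.0
```

Request:
servo_tool(increments="95 1 -0.2 0 0;95 1 -0.2 0 0;95 1 -0.2 0 0;95 1 -0.2 0 0;95 1 -0.2 0 0;95 1 -0.2 0 0;95 1 -0.2 0 0;95 1 -0.26 0 0;95 0 0 0 0;95 0 0 0 0")

```text
time: 10.67
position: [0.4836, 0.1468, 0.2508]
ee_rot: [2.047, 2.382, 0.001]
wrist_force: [1.2, -0.8, 0.1]
grip_width: 0.095
grip_force: 0.0
```

```bash
python3 - <<'E'
from h import *
to([.4727,.2135,.133])
look('wrist',['rod_grip','rod','holder_mouth','rod_grip'],'w3.png')
for c in('top','scene'): look(c,['barrel_pivot','barrel_mouth','barrel_outlet','cartridge_mid','rod_grip','rod','holder_mouth'],c+'3.png')
E
```

```text
t 10.67 pos [0.4836 0.1468 0.2508] y-axis deg 8.65 F [ 1.2 -0.8  0.1] w 0.095 gf 0.0
units [ 2.7  -0.03  4.71]
wrist rod_grip 0.81 [0.4753 0.2153 0.1528]
wrist rod_grip 0.81 [0.4753 0.2153 0.1528]
top barrel_pivot 0.97 [ 0.5554 -0.0429  0.1098]
top barrel_pivot 0.53 [ 0.4276  0.1163 -0.0017]
top barrel_mouth 0.82 [ 0.552  -0.0442  0.1821]
top barrel_outlet 0.67 [ 0.5544 -0.0399  0.0837]
top cartridge_mid 0.57 [ 0.5516 -0.043   0.1202]
top cartridge_mid 0.32 [ 0.5977 -0.2965 -0.0011]
top rod_grip 0.66 [ 0.5526 -0.0411  0.1091]
scene barrel_pivot 0.81 [ 0.5498 -0.0421  0.1056]
scene barrel_pivot 0.42 [ 0.543  -0.0343 -0.0014]
scene barrel_mouth 0.76 [ 0.5523 -0.0431  0.1811]
scene barrel_outlet 0.58 [ 0.5559 -0.0429  0.0841]
scene barrel_outlet 0.33 [ 0.5531 -0.0411  0.1807]
scene cartridge_mid 0.36 [0.4729 0.2142 0.1209]
scene rod_grip 0.58 [0.4754 0.2127 0.1517]
scene rod 0.88 [0.475  0.2125 0.1221]
scene holder_mouth 0.95 [0.4731 0.2087 0.119 ]
scene holder_mouth 0.49 [ 0.5428 -0.0365  0.0008]
```

View pics/w3.png

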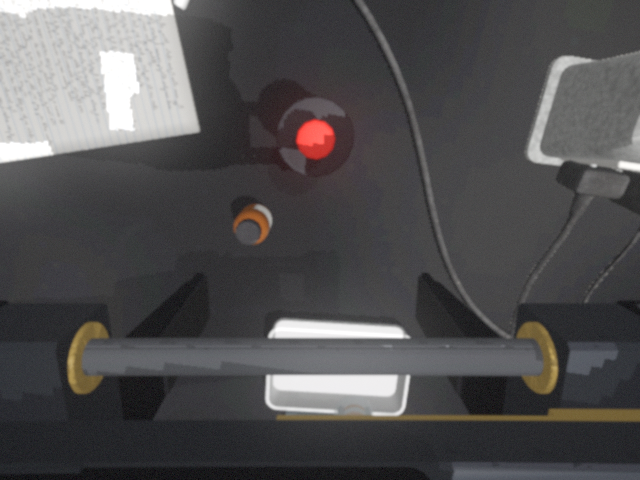

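View pics/top3.png

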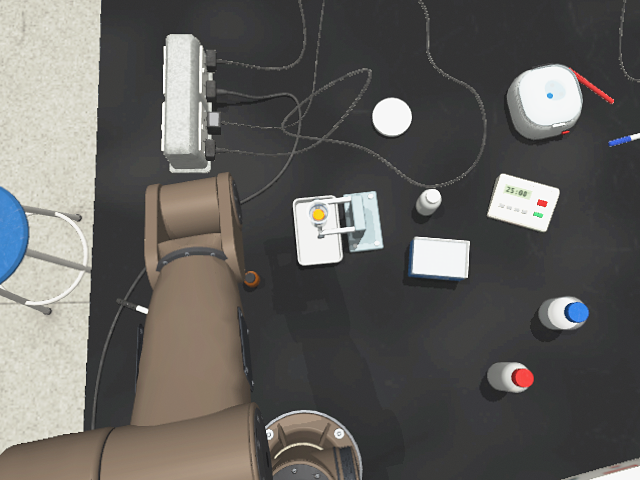

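Top view: the barrel is upright, with the cartridge visible through the mouth at (318,214). Wrist view: the rod handle is at (316,139), centred between the fingers. Descending to grasp.

Request:
servo_tool(increments="95 0.9 0 0 0;95 0.9 0.02 0 0;95 0.92 0 0 0;95 0 0 0 0;95 0 0 0.9 0;95 0 0 0.9 0;95 0 0 0.9 0;95 0 0 0.9 0;95 0 0 0.7 0;95 0 0 0.4 0;95 0 0 0 0;95 0 0 0 0")

```text
time: 12.72
position: [0.4745, 0.2132, 0.1333]
ee_rot: [-2.05, -2.38, 0.0]
wrist_force: [-0.1, 0.9, -0.2]
grip_width: 0.0951
grip_force: 0.0
```

Request:
servo_tool(increments="40 0 0 0 0;40 0 0 0 0;40 0 0 0 0;15 0 0 0 0;15 0 0 0 0;15 0 0 0 0;15 0 0 0 0;15 0 0 0 0;15 0 0 0 0;15 0 0 0 0", grip_force=40)

```text
time: 13.55
position: [0.4743, 0.2133, 0.1331]
ee_rot: [-2.05, -2.38, -0.0]
wrist_force: [-0.7, -0.5, -0.3]
grip_width: 0.0336
grip_force: 0.0
```

Request:
servo_tool(increments="15 0 0 0 0;15 0 0 0 0;15 0 0 0 0;15 0 0 0 0;15 0 0 0 0;15 0 0 0 0")

```text
time: 14.05
position: [0.4743, 0.2133, 0.1331]
ee_rot: [-2.05, -2.38, -0.0]
wrist_force: [1.3, -0.1, -1.0]
grip_width: 0.0235
grip_force: 40.0
```

Request:
servo_tool(increments="15 0 0 -0.5 0;15 0 0 -0.8 0;15 0 0 -0.8 0;15 0 0 -0.8 0;15 0 0 -0.8 0;15 0 0 -0.8 0;15 0 0 -0.8 0;15 0 0 -0.8 0;15 0 0 -0.8 0;15 0 0 -0.3 0;15 0 0 0 0;15 0 0 0 0")

```text
time: 15.05
position: [0.474, 0.2133, 0.3124]
ee_rot: [-2.05, -2.38, 0.001]
wrist_force: [0.2, 0.6, -1.2]
grip_width: 0.0235
grip_force: 40.0
```

```bash
python3 - <<'E'
from h import *
to([.5525,-.0440,.31])
for c in('top','scene'): look(c,['barrel_mouth','rod_grip','rod_tip','rod','holder_mouth'],c+'4.png')
im=cv2.imread('pics/scene4.png'); cv2.imwrite('pics/s4c.png',cv2.resize(im[110:320,150:430],None,fx=2.5,fy=2.5))
E
```

```text
t 15.05 pos [0.474  0.2133 0.3124] y-axis deg 8.52 F [ 0.2  0.6 -1.2] w 0.0235 gf 40.0
units [-10.64   1.58   0.09]
top barrel_mouth 0.78 [ 0.5564 -0.0451  0.1799]
top rod_tip 0.69 [ 0.5552 -0.0429  0.1795]
top rod_tip 0.62 [0.4727 0.2136 0.1846]
top rod 0.57 [0.4776 0.217  0.2965]
top holder_mouth 0.6 [0.4748 0.2103 0.1182]
scene barrel_mouth 0.58 [ 0.5495 -0.0426  0.1794]
scene rod_grip 0.55 [0.471  0.2132 0.3264]
scene rod_tip 0.73 [0.4754 0.2147 0.1896]
scene rod 0.62 [0.475  0.2111 0.3021]
scene holder_mouth 0.64 [0.4756 0.2121 0.1183]
```

View pics/s4c.png

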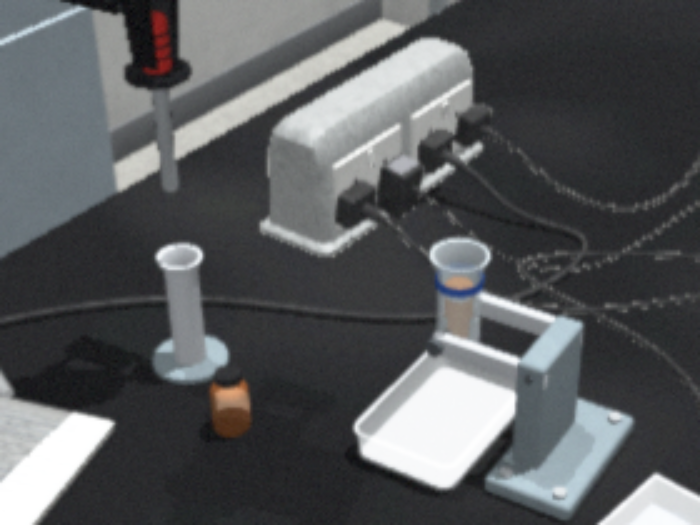

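Scene crop: the rod hangs straight in the gripper with its tip at (168,188). The barrel is upright with its mouth at (460,255) and the cartridge below it. Moving over the barrel.

Request:
servo_tool(increments="15 -0.5 0 -0.6 0;15 -1 0.16 0 0;15 -1 0.16 0 0;15 -1 0.16 0 0;15 -1 0.16 0 0;15 -1 0.16 0 0;15 -1 0.16 0 0;15 -1 0.16 0 0;15 -1 0.16 0 0;15 -1 0.16 0 0;15 -1 0.14 0 0;15 -0.14 0 0 0")

```text
time: 16.65
position: [0.5536, -0.047, 0.3278]
ee_rot: [2.053, 2.378, -0.001]
wrist_force: [-0.3, 1.0, -1.5]
grip_width: 0.0237
grip_force: 40.0
```

Request:
servo_tool(increments="15 0 0 0 0;15 0 0 0 0;15 0 0 0 0")

```text
time: 16.9
position: [0.5525, -0.043, 0.3282]
ee_rot: [-2.049, -2.381, -0.0]
wrist_force: [-0.1, 0.8, -0.7]
grip_width: 0.0235
grip_force: 40.0
```

```bash
python3 - <<'E'
from h import *
to([.5525,-.0440,.327])
look('scene',['barrel_mouth','rod_tip','rod'],'scene5.png')
look('top',['barrel_mouth','rod_tip','rod'])
im=cv2.imread('pics/scene5.png'); cv2.imwrite('pics/s5c.png',cv2.resize(im[130:310,260:420],None,fx=3,fy=3))
E
```

```text
t 16.9 pos [ 0.5525 -0.043   0.3282] y-axis deg 8.56 F [-0.1  0.8 -0.7] w 0.0235 gf 40.0
units [-0.04 -0.    0.05]
scene barrel_mouth 0.96 [ 0.5507 -0.0443  0.1808]
scene rod_tip 0.58 [ 0.5551 -0.0395  0.2038]
scene rod 0.81 [ 0.5523 -0.0452  0.3154]
top rod_tip 0.69 [ 0.4634 -0.3177  0.0007]
```

View pics/s5c.png

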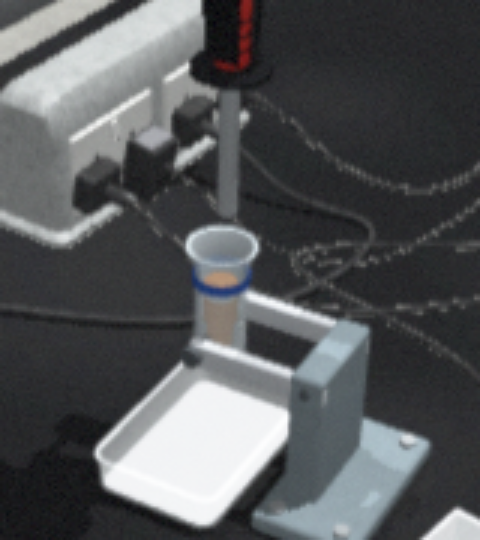

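Request:
servo_tool(increments="15 0.06 0 0 0;15 0 0 0.3 0;15 0 0 0.4 0;15 0 0 0.4 0;15 0 0 0.4 0;15 0 0 0.4 0;15 0 0 0.14 0;15 0 0 0 0;15 0 0 0 0;15 0 0 0 0")

```text
time: 18.13
position: [0.5527, -0.0424, 0.2775]
ee_rot: [2.05, 2.38, 0.001]
wrist_force: [1.0, 0.0, -0.4]
grip_width: 0.0234
grip_force: 40.0
```

```bash
python3 - <<'E'
from h import *
to([.5525,-.0430,.19])
look('scene',[],'scene6.png');look('top',[],'top6.png')
a=cv2.imread('pics/scene6.png')[150:270,300:380];b=cv2.imread('pics/top6.png')[180:240,290:350]
a=cv2.resize(a,None,fx=5,fy=5,interpolation=cv2.INTER_CUBIC);b=cv2.resize(b,(400,400));o=np.zeros((600,800,3),np.uint8);o[:,:400]=a;o[:400,400:]=b
cv2.imwrite('pics/c6.png',o)
E
```

```text
t 18.13 pos [ 0.5527 -0.0424  0.2775] y-axis deg 8.52 F [ 1.   0.  -0.4] w 0.0234 gf 40.0
units [-0.02 -0.02  3.5 ]
```

View pics/c6.png

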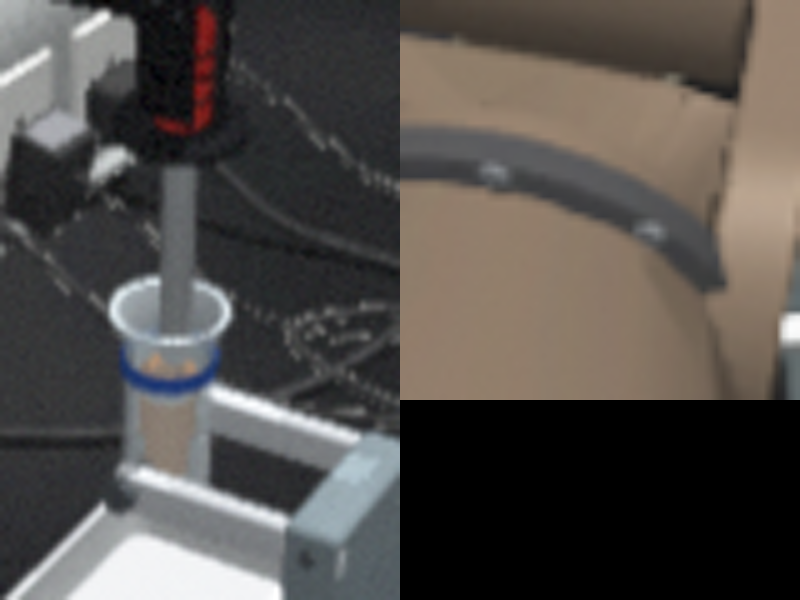

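The shaft is inside the mouth, with shaft centre at about (175,310) against mouth centre (170,312), so the offset is about 2 mm. A small correction, then a slow push.

Request:
servo_tool(increments="15 0.04 0 0.1 0;15 0 0 0.15 0;15 0 0 0.15 0;15 0 0 0.15 0;15 0 0 0.2 0;15 0 0 0.2 0;15 0 0 0.2 0;15 0 0 0.2 0;15 0 0 0.2 0")

```text
time: 18.98
position: [0.5529, -0.0414, 0.2398]
ee_rot: [2.048, 2.378, 0.002]
wrist_force: [-2.0, 0.4, 14.2]
grip_width: 0.0233
grip_force: 40.0
```

Request:
servo_tool(increments="15 0 0 0.2 0;15 0 0 0.2 0;15 0 0 0.2 0;15 0 0 0.2 0;15 0 0 0.2 0;15 0 0 0.2 0;15 0 0 0.2 0;15 0 0 0.15 0;15 0 0 0 0;15 0 0 0 0;15 0 0 0 0")

```text
time: 19.9
position: [0.5524, -0.0414, 0.1996]
ee_rot: [-2.05, -2.38, -0.0]
wrist_force: [0.8, 0.1, -1.5]
grip_width: 0.0235
grip_force: 40.0
```

```bash
python3 - <<'E'
from h import *
to([.4740,.2133,.32])
look('scene',['cartridge_mid','rod_tip','barrel_mouth','tray'],'scene7.png')
cv2.imwrite('pics/c7.png',cv2.resize(cv2.imread('pics/scene7.png')[150:310,270:420],None,fx=3,fy=3))
E
```

```text
t 19.9 pos [ 0.5524 -0.0414  0.1996] y-axis deg 8.52 F [ 0.8  0.1 -1.5] w 0.0235 gf 40.0
units [10.54 -1.59 -4.81]
scene rod_tip 0.18 [ 0.5507 -0.0449  0.2141]
scene barrel_mouth 0.98 [ 0.5493 -0.0399  0.1827]
scene tray 0.67 [ 5.434e-01 -3.570e-02  4.000e-04]
```

View pics/c7.png

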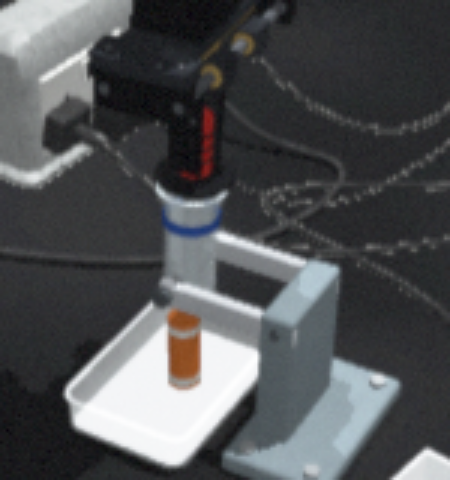

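The cartridge stands upright in the tray at crop (184,348), and its estimated mid height of about 32 mm is below the 45 mm limit. Withdrawing the rod.

Request:
servo_tool(increments="15 0 0 -0.3 0;15 0 0 -0.5 0;15 0 0 -0.5 0;15 0 0 -0.6 0;15 0 0 -0.6 0;15 0 0 -0.6 0;15 0 0 -0.6 0;15 0 0 -0.6 0;15 0 0 -0.6 0;15 0 0 -0.3 0;15 0 0 0 0")

```text
time: 21.07
position: [0.5527, -0.0415, 0.3316]
ee_rot: [2.049, 2.378, 0.003]
wrist_force: [-0.6, 0.2, -0.1]
grip_width: 0.0236
grip_force: 40.0
```

Request:
servo_tool(increments="15 0.5 -0.1 0 0;15 1 -0.15 0 0;15 1 -0.15 0 0;15 1 -0.15 0 0;15 1 -0.15 0 0;15 1 -0.15 0 0;15 1 -0.15 0 0;15 1 -0.15 0 0;15 1 -0.15 0 0;15 1 -0.15 0 0;15 1 -0.14 0 0;15 0 0 0 0")

```text
time: 22.07
position: [0.4722, 0.2156, 0.3287]
ee_rot: [-2.046, -2.382, 0.001]
wrist_force: [-0.5, -0.1, -1.4]
grip_width: 0.0234
grip_force: 40.0
```

Request:
servo_tool(increments="15 0 0 0 0;15 0 0 0 0;15 0 0 0 0")

```text
time: 22.32
position: [0.4741, 0.2118, 0.3293]
ee_rot: [-2.051, -2.379, 0.001]
wrist_force: [0.1, 0.0, -0.8]
grip_width: 0.0234
grip_force: 40.0
```

```bash
python3 - <<'E'
from h import *
to([.4742,.2133,.133])
look('scene',['rod_tip','holder_mouth','barrel_mouth','barrel_pivot','barrel_outlet','rod'],'scene8.png')
look('top',['rod_tip','holder_mouth','barrel_mouth','barrel_pivot','cartridge_mid'],'top8.png')
E
```

```text
t 22.32 pos [0.4741 0.2118 0.3293] y-axis deg 8.48 F [ 0.1  0.  -0.8] w 0.0234 gf 40.0
units [0.06 0.02 7.85]
scene rod_tip 0.69 [0.4745 0.2134 0.2043]
scene rod_tip 0.54 [ 0.5536 -0.0408  0.0851]
scene holder_mouth 0.82 [0.4707 0.2094 0.1218]
scene barrel_mouth 0.65 [ 0.5518 -0.0432  0.1796]
scene barrel_outlet 0.57 [ 0.5542 -0.0406  0.0827]
scene barrel_outlet 0.57 [ 0.472  -0.3105  0.0015]
scene rod 0.97 [0.4735 0.2109 0.317 ]
scene rod 0.66 [ 0.4706 -0.3088  0.0007]
top rod_tip 0.58 [0.4743 0.2074 0.2011]
top holder_mouth 0.77 [0.4749 0.2079 0.1223]
top barrel_mouth 0.94 [ 0.5527 -0.0432  0.183 ]
top barrel_mouth 0.51 [ 0.6022 -0.2954 -0.0011]
top barrel_pivot 0.92 [ 0.5519 -0.0385  0.1091]
top cartridge_mid 0.42 [ 0.5532 -0.0391  0.0328]
```

Request:
servo_tool(increments="15 0.03 0.01 0.5 0;15 0 0 0.6 0;15 0 0 0.6 0;15 0 0 0.6 0;15 0 0 0.6 0;15 0 0 0.5 0;15 0 0 0.4 0;15 0 0 0.2 0;15 0 0 0 0")

```text
time: 23.72
position: [0.4741, 0.213, 0.2288]
ee_rot: [-2.05, -2.38, 0.002]
wrist_force: [0.4, 0.4, -2.1]
grip_width: 0.0236
grip_force: 40.0
```

Request:
servo_tool(increments="15 0 0 0.4 0;15 0 0 0.5 0;15 0 0 0.5 0;15 0 0 0.5 0;15 0 0 0.5 0;15 0 0 0.5 0;15 0 0 0.4 0;15 0 0 0.25 0;15 0 0 0.16 0;15 0 0 0 0;15 0 0 0 0")

```text
time: 24.63
position: [0.4745, 0.2132, 0.1371]
ee_rot: [2.05, 2.38, 0.001]
wrist_force: [-0.3, -0.1, -1.3]
grip_width: 0.0234
grip_force: 40.0
```

Request:
servo_tool(increments="15 0 0 0.08 0;15 0 0 0.06 0;15 0 0 0 0;15 0 0 0 0")

```text
time: 24.97
position: [0.4743, 0.2131, 0.1335]
ee_rot: [2.05, 2.38, 0.0]
wrist_force: [-0.7, 0.1, -2.0]
grip_width: 0.0233
grip_force: 40.0
```

Request:
servo_tool(increments="15 0 0 0.04 0;15 0 0 0.02 0;15 0 0 0 0")

```text
time: 25.22
position: [0.4745, 0.2132, 0.1331]
ee_rot: [2.05, 2.38, 0.002]
wrist_force: [-3.9, -0.8, 13.5]
grip_width: 0.0232
grip_force: 40.0
```

Seated: z force is 13.5 N at the original height. Releasing and retreating up.

Request:
servo_tool(increments="30 0 0 -0.02 0;50 0 0 0 0;95 0 0 0 0;95 0 0 0 0;95 0 0 0 0;95 0 0 0 0;95 0 0 0 0;95 0 0 0 0;95 0 0 0 0;95 0 0 0 0;95 0 0 0 0;95 0 0 0 0")

```text
time: 26.22
position: [0.4743, 0.2131, 0.1324]
ee_rot: [-2.05, -2.38, -0.0]
wrist_force: [0.5, -0.7, 0.4]
grip_width: 0.0937
grip_force: 0.0
```

Request:
servo_tool(increments="95 0 0 -0.5 0;95 0 0 -0.8 0;95 0 0 -0.8 0;95 0 0 -0.8 0;95 0 0 -0.8 0;95 0 0 -0.8 0;95 0 0 -0.8 0;95 0 0 0 0;95 0 0 0 0;95 0 0 0 0")

```text
time: 27.05
position: [0.4739, 0.213, 0.2642]
ee_rot: [-2.05, -2.38, 0.001]
wrist_force: [-0.0, -0.4, -0.6]
grip_width: 0.0948
grip_force: 0.0
```

```bash
python3 - <<'E'
from h import *
to([.4742,.2133,.133])
look('scene',['rod','rod_grip','barrel_mouth','barrel_outlet','cartridge_mid','tray','dye_bottle','water_bottle','tip_box'],'scene9.png')
look('top',['barrel_mouth','cartridge_mid','tray','water_bottle','tip_box'])
cv2.imwrite('pics/c9.png',cv2.resize(cv2.imread('pics/scene9.png')[150:390,190:480],None,fx=2.5,fy=2.5))
E
```

```text
t 27.05 pos [0.4739 0.213  0.2642] y-axis deg 8.52 F [-0.  -0.4 -0.6] w 0.0948 gf 0.0
units [0.01 0.02 5.25]
scene rod 0.57 [0.4709 0.2104 0.1212]
scene rod 0.56 [ 4.268e-01  1.182e-01 -2.000e-04]
scene rod_grip 0.9 [0.4782 0.2125 0.1517]
scene barrel_mouth 0.86 [ 0.5513 -0.0438  0.1796]
scene barrel_outlet 0.82 [ 0.5539 -0.0371  0.0851]
scene cartridge_mid 0.81 [ 0.5579 -0.0395  0.0314]
scene tray 0.91 [ 0.5415 -0.034  -0.0013]
scene dye_bottle 0.95 [ 0.4258  0.1143 -0.0015]
scene dye_bottle 0.58 [0.4756 0.2131 0.1499]
scene water_bottle 0.95 [ 0.6008 -0.3025  0.0027]
scene tip_box 0.65 [ 0.4693 -0.3096 -0.0016]
top barrel_mouth 0.64 [ 0.5562 -0.0437  0.179 ]
top cartridge_mid 0.39 [ 0.5529 -0.039   0.0325]
top tray 0.86 [ 0.5406 -0.039  -0.0016]
top tray 0.62 [ 0.5972 -0.2955 -0.0006]
top water_bottle 0.9 [ 0.6023 -0.2946 -0.0013]
top tip_box 0.83 [ 0.4663 -0.3163  0.0015]
```

View pics/c9.png

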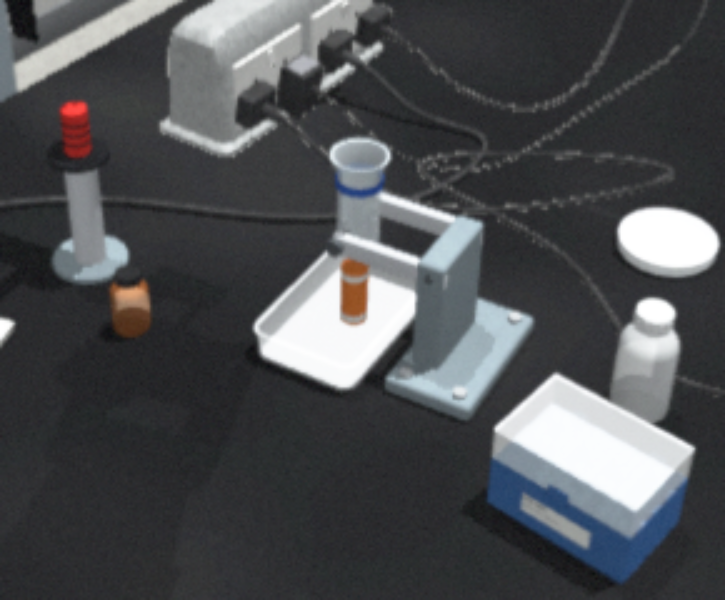

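Everything is in place: the rod is seated in its holder (75,130), the barrel is upright (360,200), the cartridge is in the tray (354,292), and the bystanders have not moved.

```bash
python3 -c "
from plant import hand_in
print(hand_in())"
```

```text
the job is handed in; nothing more can be done
None
```

I handed the job in at about 27 s: the barrel is upright at its stop, the cartridge is standing in the tray, the rod is back in its holder with its flange on the rim, and the tray and bystanders are unmoved to within camera accuracy; `hand_in()` returned no verdict.

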